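# Lever open the lid of the paperclip bin

## Robot

A 7-joint arm with a two-finger parallel gripper is mounted at the origin on the work surface. World frame = base frame: x ahead of the robot, y to its left, z up, the work surface at z = 0. Lengths are in m, angles in degrees, forces in N, time in s.
With the tool pointing down it reaches from about 0.425 to 1.025 m from the base axis. Payload 9.4 kg.
Tool frame: the origin (TCP) lies at the very end of the fingers, on their centre line; the grasp point (between the pads) lies 19 mm behind it (bot.grip_depth is the distance from the TCP to the grasp point, in m); x points along the fingers, z is the direction in which the jaws open and shut, and the axes are right-handed (so a half turn about x gives the same grasp; the last joint's range is limited). The gripper opens to 85 mm and grips with 20 to 120 N. Pads are 22 mm wide; open, the fingers measure 114 mm over their backs; the gripper's body (76 mm by 85 mm) begins 54 mm behind the grasp point. The pads swing forward as they close: fully open they stand 13 mm farther back than shut.
Start: joints at [65.449, 34.337, -0.143, 91.639, 0.103, 54.024, -4.572], TCP at [0.25, -0.681, 0.231] pointing down, gripper open.
Joint ranges: [-147.43, 147.43], [-19.82, 112.94], [-74.19, 73.91], [6.32, 146.72], [-59.91, 239.91], [6.04, 106.73], [-150.56, 150.56]. Speed limits (degrees/s): [127.2, 127.2, 172.46, 172.46, 180, 180, 180].

## Interface

Orientations are given as [roll, pitch, yaw] about the fixed x, y, z axes, in that order (R = Rz(yaw) Ry(pitch) Rx(roll)).
In Python, from bench import bot gives the robot as it stands. The module is installed in compiled form; this text tells all that it offers.
- The arm moves only by the tool jog_arm, never from a script. Its argument "deltas" is a list of rows, each a list of 3 entries, a list of its own where there are three numbers: the shift along the tool's x, y, z in m, then the turn, a rotation vector about the tool's x, y, z in degrees, then the closure in counts, from 0 (fully open) to 255 (shut). In form: [[[dx, dy, dz], [wx, wy, wz], grip], ...]. A call has 1 to 10 rows; each row is the pose to reach, as a shift and turn from the pose measured when the call began, along the tool's axes at that moment; what a row does not reach only later rows make up. A row lasts 1/8 s, in which the tool goes at most 62.5 mm and 10.7 degrees, less where a joint would pass 70% of its speed; a pose out of reach is approached as far as the arm can. A call with a gripper value outside its range is refused whole. The fingers move at their own pace and stop on an object; "squeeze" is the grip in N (left out, the last holds). Time passes only in rows, so rows that repeat a pose let the fingers close. It gives the time, the measured TCP pose, the force and the opening at its end, in the units of the state.
- bot.state(): the state, without advancing time (a new reading comes with each control period).
- bot.capture(name): name is "scene" or "top" or "wrist"; returns (picture, depth): 384x512x3 uint8, red, green, blue; 384x512 float32, m along the optical axis (not along the pixel's ray), 0 where there is no reading.
- bot.camera_params(name): a dict with "camera_matrix" (3x3 intrinsics, pixels), "T" (4x4, takes a point from camera to world coordinates). Camera axes: x right, y down, z forward; pixel columns grow to the right and rows downward; lengths in m; the calibration is good to about 2 mm. A picture is of the moment at which its call begins: read the wrist's pose just before it. camera_params takes no time and is no camera call; for the wrist camera it gives the pose at the moment of the call.
- bot.close_job(): hands the job in, once; it reports no verdict.
The state is a dict: "t": time; "joint_pos": joint angles; "qd": joint speeds; "joint_torque": joint torques, N m; "ee_pos": TCP position; "orientation": TCP orientation; "contact_force": force on the tool from outside, world axes, zero at the start; "torque": the same for the moment, N m; "gripper_width": finger opening in m.
Only numpy, scipy, OpenCV 4.12 (cv2) and the standard library are available. Lean on these libraries where they do the work, as an engineer would, in place of code of your own. Each camera call takes 0.05 s, during which the arm holds its last target.

## Task

Take the orange-handled opener and use its blade to lever open the hinged lid of the grey paperclip bin, at least half way to upright (45 degrees or more), so that it stays open; do not touch the bin or its lid with the gripper. Then lay the opener gently back down on the cabinet top and let go of it. Leave the blue bin shut, and the bell and the pen rest where they are.

Things in the scene. Friction and masses are not known exactly. Their poses are not given: they have to be found in the camera images.
- opener: Loose pry blade, 0.13 kg, lying flat. Orange handle 80 mm long (x), 20 mm wide (y), 30 mm high (z); steel blade 100 mm long, 18 mm wide, 3 mm thick runs on from the handle's +x end, flush with its underside. Origin: the handle's centre, half-way up (15 mm above the cabinet top as it lies); +x points to the blade's tip, z up. Grip the handle across its width.
- opener_tip (a point): The blade's tip, mid-thickness: 140 mm ahead (+x) of the handle's centre and 13.5 mm below it.
- grey_bin: Grey sheet-metal paperclip bin, fixed, 100 mm deep (x), 130 mm wide (y), walls 3 mm thick and 70 mm high. Origin: centre of its underside; -x is its front, roughly towards the robot, z up. The front wall is only 50 mm high, leaving an open slot 20 mm high, 124 mm wide, under the shut lid (underside at z = 70 mm). Paperclips inside stay below 40 mm.
- grey_lid_edge (a point): Middle of the front edge of the grey lid, on its underside; moves with the lid. The lid is a flat plate 4 mm thick, 132 mm wide, 112 mm from hinge to front edge, with a brass paperclip emblem on top. Hinge: along the bin's y at x = +50 mm, z = 70 mm in the bin's frame. Shut, this edge is at x = -62 mm, 12 mm in front of the front wall.
- grey_lid (a joint): Opening angle of the grey lid in rad: 0 shut, growing as the front edge rises, stop at 1.75. The hinge is stiff (about 0.1 N m of friction, lid 0.12 kg): the lid stays wherever it is left, and lifting it under the front half takes 2 to 3 N.
- blue_bin: Bystander: a bin of the same shape and size, painted blue all over, lid too, with a black binder clip on top of its lid; fixed. Origin and axes as for the grey bin.
- blue_lid (a joint): Opening angle of the blue bin's lid in rad, 0 shut. It must stay shut.
- bell: Bystander: loose desk bell with black base and steel dome, 84 mm across, 66 mm high; origin at the centre of its underside.
- pen_rest: Bystander: loose walnut pen rest with a black pen on it, 160 mm long (x), 50 mm wide, 33 mm high; origin at the centre of its underside.
There are look-alikes about, which are no part of the job. Of the things that look like the opener, the largest one is meant.

How it is judged:
By the outcome, as a careful person would: the job done as asked, in the order asked, and still so for the second after the job is handed in, with the robot touching nothing.
It also fails if it takes over 51 s, if anything falls off the work surface, if the arm or the gripper's body presses on something with over 40 N, if the wrist force passes 120 N, or if a joint passes its speed limit or range.

## Working session

There is one attempt and no reset: what is moved stays moved. The work goes in short steps, Python scripts to look and compute and a tool call to move; the robot and the scene stay as the last step left them, time stands still between calls to the robot, and variables do not carry over. Pictures are saved under pics/ and viewed, and the job is handed in when it is done.

Besides the shell and the picture viewer there is one more tool, called after "Emit:" as name(argument=value, ...) on one line, values as JSON. jog_arm: Moves the arm, as the interface text tells. Its arguments: {"type":"object","properties":{"deltas":{"type":"array","items":{"type":"array"}},"squeeze":{"type":"number"}},"required":["deltas"]}

```bash
mkdir -p pics; ls
python3 - <<'E'
from bench import bot
import cv2
print(bot.state())
for n in ("scene","top","wrist"):
    p,d=bot.capture(n); cv2.imwrite(f"pics/{n}0.png",p[:,:,::-1])
    import numpy as np; np.savez(f"{n}0.npz",p=p,d=d,K=bot.camera_params(n)["camera_matrix"],T=bot.camera_params(n)["T"])
    print(n,bot.camera_params(n))
E
```

```text
pics
{'t': 0.0, 'joint_pos': array([65.44677614, 34.38533534, -0.14376056, 91.6810741 ,  0.10203953,
       54.02443756, -4.57295883]), 'qd': array([-0.04126544, -0.04079937,  0.06166472, -0.02792393,  0.03960481,
        0.0214916 ,  0.06426331]), 'joint_torque': array([-5.49882916e-04, -7.76449156e+01,  1.56528734e+00, -2.58002383e+01,
        1.24155762e-02,  9.08587739e-03,  3.06691913e-05]), 'ee_pos': array([ 0.24965387, -0.68015121,  0.23040624]), 'orientation': array([-174.61067185,   89.90926973,  115.54830463]), 'contact_force': array([ 0.19425022, -0.14526386,  0.24626827]), 'torque': array([-0.03257346,  0.0401775 , -0.02609837]), 'gripper_width': 0.08549573983490069}
scene {'camera_matrix': array([[368.18342735,   0.        , 256.44704747],
       [  0.        , 368.18342735, 193.79113388],
       [  0.        ,   0.        ,   1.        ]]), 'T': array([[-3.97288171e-01,  5.47590538e-01, -7.36414769e-01,
         1.41592292e+00],
       [ 9.17693130e-01,  2.38107616e-01, -3.18031574e-01,
         3.89861227e-01],
       [ 1.19488389e-03, -8.02152957e-01, -5.97117414e-01,
[... 367 characters left out ...]
.99949488, -0.00916277, -0.0304306 ,  0.02972425],
       [ 0.03140762, -0.13861253, -0.98984854,  1.02954078],
       [ 0.        ,  0.        ,  0.        ,  1.        ]])}
wrist {'camera_matrix': array([[265.2427872 ,   0.        , 257.72553833],
       [  0.        , 265.2427872 , 193.16183823],
       [  0.        ,   0.        ,   1.        ]]), 'T': array([[ 3.45542454e-01, -8.93373329e-01, -2.87201162e-01,
         3.22479821e-01],
       [-9.38403025e-01, -3.28825231e-01, -1.06177821e-01,
        -6.53474878e-01],
       [ 4.17445183e-04,  3.06199384e-01, -9.51967312e-01,
         3.73715241e-01],
       [ 0.00000000e+00,  0.00000000e+00,  0.00000000e+00,
         1.00000000e+00]])}
```

View pics/scene0.png

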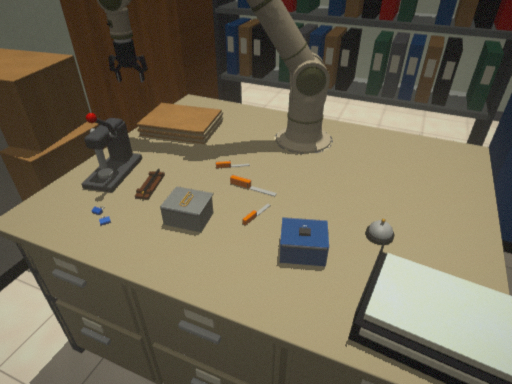

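View pics/top0.png

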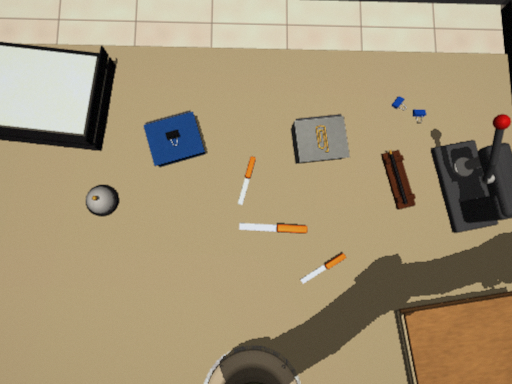

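View pics/wrist0.png

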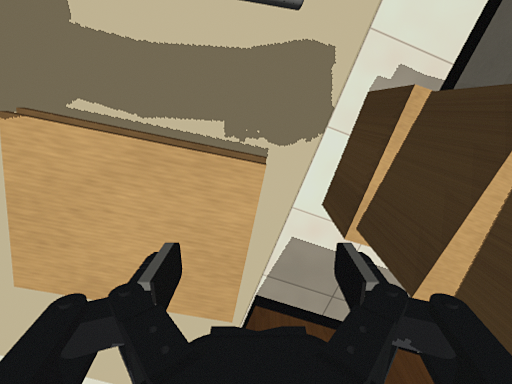

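The top view shows three opener-like tools: (247,180), (273,228) and (324,267). The middle one looks longest. The grey bin with the clip emblem is at (321,138) and the blue bin at (175,139). Next I'll measure them and confirm in a crop.

```bash
cat > h.py <<'E'
import numpy as np, cv2
def load(n):
    z=np.load(n+".npz"); return z["p"],z["d"],z["K"],z["T"]
def pts(d,K,T):
    v,u=np.mgrid[:d.shape[0],:d.shape[1]]
    P=np.stack([(u-K[0,2])/K[0,0]*d,(v-K[1,2])/K[1,1]*d,d],-1)
    return P@T[:3,:3].T+T[:3,3]
E
python3 - <<'E'
from h import *
p,d,K,T=load("top0"); P=pts(d,K,T)
c=p[95:295,220:420]; cv2.imwrite("pics/crop1.png",cv2.resize(c,(800,800),interpolation=cv2.INTER_CUBIC)[:600,:,::-1])
hsv=cv2.cvtColor(p,cv2.COLOR_RGB2HSV)
om=((hsv[...,0]>5)&(hsv[...,0]<18)&(hsv[...,1]>200)&(hsv[...,2]>150)).astype(np.uint8)
om[:, 400:]=0
n,l,s,ce=cv2.connectedComponentsWithStats(om)
for i in range(1,n):
    if s[i,4]<40: continue
    Q=P[l==i]; Q=Q[Q[:,2]>np.median(Q[:,2])-.004]; r=cv2.minAreaRect((Q[:,:2]*1000).astype(np.float32))
    print("handle",ce[i],s[i,4],r,np.percentile(Q[:,2],[5,50,95]),Q.mean(0))
wm=((hsv[...,1]<60)&(hsv[...,2]>190)).astype(np.uint8); wm[:150]=0;wm[300:]=0;wm[:,:220]=0;wm[:,380:]=0
n,l,s,ce=cv2.connectedComponentsWithStats(wm)
for i in range(1,n):
    if s[i,4]<30: continue
    Q=P[l==i]; r=cv2.minAreaRect((Q[:,:2]*1000).astype(np.float32))
    print("blade",ce[i],s[i,4],r,Q[:,2].mean(),Q.mean(0))
for nm,(u0,u1,v0,v1) in dict(grey=(280,360,100,175),blue=(135,215,100,175)).items():
    Q=P[v0:v1,u0:u1].reshape(-1,3); C=p[v0:v1,u0:u1].reshape(-1,3)
    k=(Q[:,2]>.066)&(Q[:,2]<.082); r=cv2.minAreaRect((Q[k,:2]*1000).astype(np.float32))
    print(nm,r,np.percentile(Q[k,2],[5,50,95]),cv2.boxPoints(r))
print("table z",np.median(P[200:220,150:220,2]))
E
```

```text
handle [249.84042553 166.94680851] 94 ((504.3282470703125, 22.164215087890625), (16.421630859375, 236.4844970703125), 82.3707275390625) [0.01849978 0.02128406 0.0244802 ] [0.59099283 0.01060383 0.03224284]
handle [292.22159091 228.03977273] 176 ((428.60546875, -100.4143295288086), (76.73583221435547, 18.2280330657959), 87.30029296875) [0.02643022 0.02923814 0.03251249] [ 0.42880235 -0.10268915  0.02916299]
handle [335.0776699  260.59223301] 103 ((344.4237976074219, -215.31649780273438), (11.92694091796875, 55.960453033447266), 31.408010482788086) [0.01766504 0.02081668 0.02387076] [ 0.34448086 -0.21519417  0.02089334]
blade [243.12056738 191.04255319] 141 ((529.7318115234375, 28.00733184814453), (15.548555374145508, 72.55608367919922), 74.74668884277344) 0.0013638622868320414 [0.53015559 0.02804992 0.00136386]
blade [257.14705882 226.82720588] 272 ((415.2134094238281, -10.658737182617188), (57.19394302368164, 97.4512710571289), 0.8099738955497742) 0.005750275617702207 [ 0.43280301 -0.01042357  0.00575028]
blade [312.63448276 274.22068966] 145 ((329.4142150878906, -75.35537719726562), (231.369873046875, 58.83867645263672), 75.9475326538086) 0.00837646159812112 [ 0.30886571 -0.15779188  0.00837646]
grey ((662.16552734375, -175.06399536132812), (119.09503173828125, 133.083251953125), 6.375478744506836) [0.07028887 0.07329934 0.07652592] [[ 595.5972   -115.546265]
 [ 610.3753   -247.80646 ]
 [ 728.7338   -234.58173 ]
 [ 713.95575  -102.32153 ]]
blue ((657.6182250976562, 208.4965057373047), (118.40522003173828, 132.4916534423828), 17.40010643005371) [0.0708659  0.07369549 0.07666397] [[581.31445 254.0068 ]
 [620.93506 127.578  ]
 [733.922   162.9862 ]
 [694.3014  289.415  ]]
table z -0.0002848443586423999
```

View pics/crop1.png

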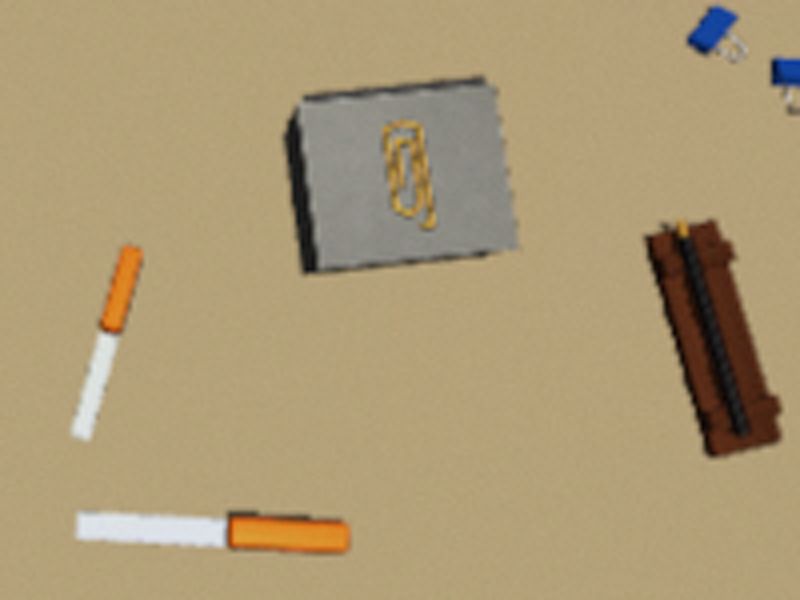

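The middle tool at (273,228) has a handle of about 77x18 mm, 29 mm high, and a long blade. The other two have handles only 21 mm high and shorter blades, so the middle one is the opener. Next: refine the poses and compute the first move.

```bash
cat >> h.py <<'E'
from scipy.spatial.transform import Rotation as Ro
def goal(jaw_yaw,tilt=0):
    # tool x down, tool z horizontal at jaw_yaw
    z=np.array([np.cos(np.radians(jaw_yaw)),np.sin(np.radians(jaw_yaw)),0]); x=np.array([0,0,-1.]); y=np.cross(z,x)
    R=np.stack([x,y,z],1)
    return Ro.from_rotvec(np.radians(tilt)*z).as_matrix()@R
def delta(bot,pos,R):
    s=bot.state(); Rc=Ro.from_euler("xyz",s["orientation"],degrees=True).as_matrix()
    print("t",round(s["t"],2),"pos",s["ee_pos"].round(4),"jawyaw",np.degrees(np.arctan2(Rc[1,2],Rc[0,2])).round(2),"q",s["joint_pos"].round(1),"F",s["contact_force"].round(1),"w",round(s["gripper_width"],4))
    print(" x",Rc[:,0].round(4)," z",Rc[:,2].round(4))
    print("shift",(Rc.T@(np.array(pos)-s["ee_pos"])).round(4),"rot",np.degrees(Ro.from_matrix(Rc.T@R).as_rotvec()).round(2))
E
python3 - <<'E'
from h import *
from bench import bot
p,d,K,T=load("top0"); P=pts(d,K,T)
hsv=cv2.cvtColor(p,cv2.COLOR_RGB2HSV)
m=np.zeros(d.shape,bool); m[216:240,232:285]=1
h=m*0; h[216:240,270:315]=1
wm=m&(hsv[...,1]<60)&(hsv[...,2]>150)&(abs(P[...,2])<.02)
om=h.astype(bool)&(hsv[...,0]>5)&(hsv[...,0]<18)&(hsv[...,1]>180)&(abs(P[...,2]-.03)<.008)
# use ray-plane for exact heights
def ray(mask,z):
    v,u=np.nonzero(mask); D=np.stack([(u-K[0,2])/K[0,0],(v-K[1,2])/K[1,1],np.ones(len(u))],1)@T[:3,:3].T
    return (T[:3,3]+D*((z-T[2,3])/D[:,2])[:,None])[:,:2]
B=ray(wm,.003);H=ray(om,.03)
for n,Q in(("B",B),("H",H)):
    print(n,len(Q),Q.mean(0),cv2.minAreaRect((Q*1000).astype(np.float32)),Q.min(0),Q.max(0))
for nm,(u0,u1,v0,v1) in dict(grey=(280,360,100,175)).items():
    k=np.zeros(d.shape,bool);k[v0:v1,u0:u1]=1
    k&=(P[...,2]>.066)&(P[...,2]<.084); k=cv2.morphologyEx(k.astype(np.uint8),cv2.MORPH_OPEN,np.ones((3,3)))>0
    Q=ray(k,.074);r=cv2.minAreaRect((Q*1000).astype(np.float32));print(nm,Q.mean(0),r,cv2.boxPoints(r))
for a in (177.5,-2.5):
    delta(bot,[0.4295,-0.082,.12],goal(a))
E
```

```text
B 296 [ 0.43329604 -0.01133354] ((433.3399353027344, -11.52493667602539), (100.63834381103516, 21.140657424926758), 87.1792984008789) [ 0.42189529 -0.06140995] [0.44567878 0.03838327]
H 178 [ 0.42868125 -0.10163548] ((428.4884948730469, -99.89176177978516), (76.7743148803711, 18.611309051513672), 86.7879638671875) [ 0.41880954 -0.13813865] [ 0.43951147 -0.06159144]
grey [ 0.66069806 -0.17461639] ((661.4432983398438, -174.6382293701172), (117.3454360961914, 132.14137268066406), 6.8662214279174805) [[ 595.29254 -116.05582]
 [ 611.0903  -247.24947]
 [ 727.59406 -233.22064]
 [ 711.7963  -102.02699]]
t 0.15 pos [ 0.2497 -0.6803  0.2306] jawyaw -69.84 q [65.4 34.4 -0.1 91.7  0.1 54.  -4.6] F [ 0.3 -0.4  0. ] w 0.0857
 x [-5.0e-04  1.1e-03 -1.0e+00]  z [ 0.3447 -0.9387 -0.0012]
shift [ 0.1112  0.375  -0.4995] rot [ 1.1266e+02 -4.0000e-02  7.0000e-02]
t 0.15 pos [ 0.2497 -0.6803  0.2306] jawyaw -69.84 q [65.4 34.4 -0.1 91.7  0.1 54.  -4.6] F [ 0.3 -0.4  0. ] w 0.0857
 x [-5.0e-04  1.1e-03 -1.0e+00]  z [ 0.3447 -0.9387 -0.0012]
shift [ 0.1112  0.375  -0.4995] rot [-6.734e+01 -7.000e-02 -4.000e-02]
```

Emit:
jog_arm(deltas=[[[0.05, 0.375, -0.5], [-67, 0, 0], 0], [[0.05, 0.375, -0.5], [-67, 0, 0], 0], [[0.05, 0.375, -0.5], [-67, 0, 0], 0], [[0.05, 0.375, -0.5], [-67, 0, 0], 0], [[0.05, 0.375, -0.5], [-67, 0, 0], 0], [[0.05, 0.375, -0.5], [-67, 0, 0], 0], [[0.05, 0.375, -0.5], [-67, 0, 0], 0], [[0.05, 0.375, -0.5], [-67, 0, 0], 0], [[0.05, 0.375, -0.5], [-67, 0, 0], 0], [[0.05, 0.375, -0.5], [-67, 0, 0], 0]])

```text
t: 1.4
ee_pos: [0.4291, -0.0821, 0.1813]
orientation: [93.4, 89.9, 90.5]
contact_force: [1.2, 0.1, 0.4]
gripper_width: 0.0854
```

Emit:
jog_arm(deltas=[[[0, 0, 0], [0, 0, 0], 0]])

```text
t: 1.52
ee_pos: [0.4307, -0.0771, 0.1813]
orientation: [69.6, 89.8, 67.2]
contact_force: [0.5, -1.2, 0.1]
gripper_width: 0.0852
```

Run:
```python
from h import *
from bench import bot
delta(bot,[.4297,-.0812,.005],goal(-2.8))
q=bot.camera_params("wrist");p,d=bot.capture("wrist");cv2.imwrite("pics/w1.png",p[:,:,::-1])
np.savez("w1.npz",p=p,d=d,K=q["camera_matrix"],T=q["T"])
```

```text
t 1.52 pos [ 0.4307 -0.0771  0.1813] jawyaw -2.35 q [ 19.3  20.7 -21.4 130.1  14.1  31.3 -15.3] F [ 0.5 -1.2  0.1] w 0.0852
 x [ 0.0011  0.0025 -1.    ]  z [ 0.9992 -0.0411  0.001 ]
shift [ 0.1763 -0.0046 -0.001 ] rot [ 0.45  0.05 -0.15]
```

View pics/w1.png

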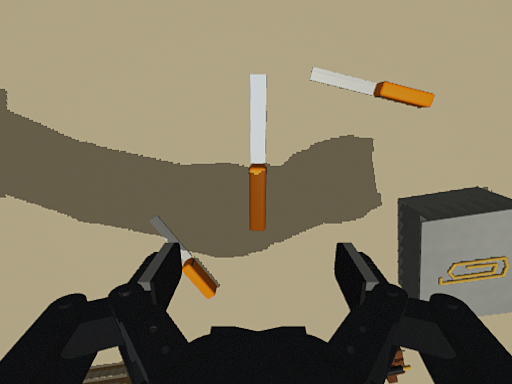

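The wrist view shows the opener upright at column 258, blade tip at row 74, blade root at row 165, and it sits centred between the fingers. I'll measure it from this view too.

Run:
```python
from h import *
from bench import bot
p,d,K,T=load("w1")
def r(u,v,z):
    D=T[:3,:3]@np.array([(u-K[0,2])/K[0,0],(v-K[1,2])/K[1,1],1]); return (T[:3,3]+D*((z-T[2,3])/D[2])).round(4)
print("tip",r(258,74,.003),"root L R",r(249.5,164,.003),r(267,164,.003),"handle front top",r(250,174,.03),r(266.5,174,.03),"rear",r(249.5,230.5,.03),r(266.5,230.5,.03))
cv2.imwrite("pics/w1c.png",cv2.resize(p[60:240,200:320],None,fx=3.3,fy=3.3,interpolation=cv2.INTER_CUBIC)[:,:,::-1])
delta(bot,[.4297,-.0812,.005],goal(-2.8))
```

```text
tip [0.4351 0.037  0.003 ] root L R [ 0.4206 -0.0641  0.003 ] [ 0.4421 -0.065   0.003 ] handle front top [ 0.4216 -0.0702  0.03  ] [ 0.4404 -0.071   0.03  ] rear [ 0.4175 -0.1409  0.03  ] [ 0.4383 -0.1418  0.03  ]
t 1.57 pos [ 0.4297 -0.0795  0.1812] jawyaw -2.54 q [ 19.5  20.6 -21.3 130.1  14.1  31.3 -15.2] F [ 0.2 -0.3  0.2] w 0.0852
 x [ 0.      0.0015 -1.    ]  z [ 0.999  -0.0444 -0.    ]
shift [ 0.1762 -0.002   0.    ] rot [ 0.26 -0.   -0.09]
```

View pics/w1c.png

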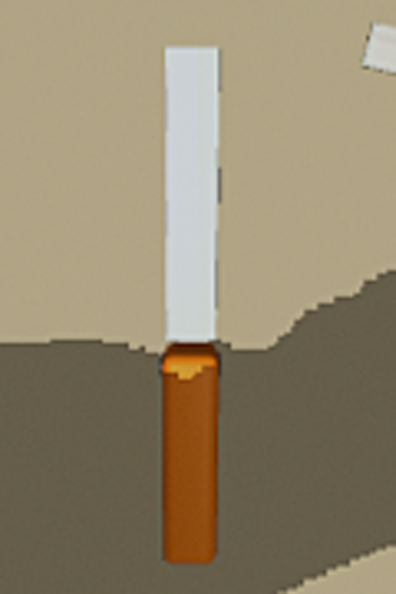

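Emit:
jog_arm(deltas=[[[0.06, -0.0035, 0], [0.25, 0, 0], 0], [[0.12, -0.0035, 0], [0.25, 0, 0], 0], [[0.155, -0.0035, 0], [0.25, 0, 0], 0], [[0.175, -0.0035, 0], [0.25, 0, 0], 0], [[0.175, -0.0035, 0], [0.25, 0, 0], 0], [[0.175, -0.0035, 0], [0.25, 0, 0], 0]])

```text
t: 2.33
ee_pos: [0.429, -0.0846, 0.0055]
orientation: [142.5, 89.9, 139.6]
contact_force: [-0.3, -0.4, -0.2]
gripper_width: 0.0853
```

Emit:
jog_arm(deltas=[[[0, 0, 0], [0, 0, 0], 255], [[0, 0, 0], [0, 0, 0], 255], [[0, 0, 0], [0, 0, 0], 255], [[0, 0, 0], [0, 0, 0], 255], [[0, 0, 0], [0, 0, 0], 255], [[0, 0, 0], [0, 0, 0], 255], [[0, 0, 0], [0, 0, 0], 255], [[0, 0, 0], [0, 0, 0], 255]], squeeze=110)

```text
t: 3.32
ee_pos: [0.4292, -0.0848, 0.006]
orientation: [132.1, 90.0, 129.1]
contact_force: [-0.4, -0.8, 9.2]
gripper_width: 0.0179
```

Emit:
jog_arm(deltas=[[[-0.02, 0, 0], [0, 0, 0], 255], [[-0.06, 0, 0], [0, 0, 0], 255], [[-0.11, 0, 0], [0, 0, 0], 255], [[-0.154, -0.02, 0], [0, 0, 0], 255], [[-0.154, -0.02, 0], [0, 0, 0], 255]])

```text
t: 3.95
ee_pos: [0.4288, -0.107, 0.1624]
orientation: [-20.5, 89.8, -23.7]
contact_force: [0.5, -0.6, -1.5]
gripper_width: 0.0181
```

Run:
```python
from h import *
from bench import bot
delta(bot,[.4227,-.202,.16],goal(-83.4))
q=bot.camera_params("wrist");p,d=bot.capture("wrist");cv2.imwrite("pics/w2.png",p[:,:,::-1])
np.savez("w2.npz",p=p,d=d,K=q["camera_matrix"],T=q["T"])
q=bot.camera_params("scene");p,d=bot.capture("scene");cv2.imwrite("pics/s2.png",cv2.resize(p[120:270,150:350],None,fx=4,fy=4)[:,:,::-1])
np.savez("s2.npz",p=p,d=d,K=q["camera_matrix"],T=q["T"])
```

```text
t 3.95 pos [ 0.4288 -0.107   0.1624] jawyaw -3.17 q [ 39.3  27.  -44.3 129.8  33.9  34.8 -33.8] F [ 0.5 -0.6 -1.5] w 0.0181
 x [ 0.0036 -0.0016 -1.    ]  z [ 0.9985 -0.0553  0.0037]
shift [ 0.0025 -0.0952 -0.0009] rot [ 8.023e+01  2.300e-01 -8.000e-02]
```

View pics/w2.png

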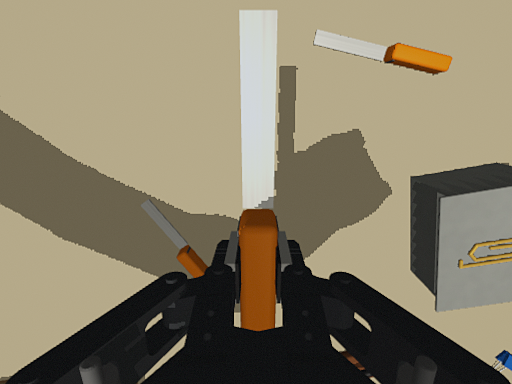

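View pics/s2.png

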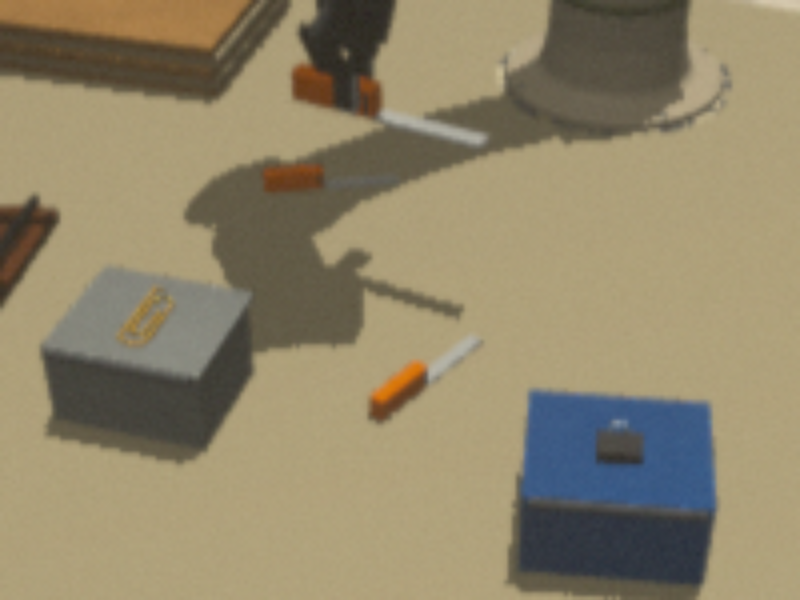

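The opener is held, with its tip at wrist pixel (258,11), and the other objects are undisturbed. Now I'll measure the tip relative to the tool.

Run:
```python
from h import *
p,d,K,T=load("w2"); P=pts(d,K,T)
tcp=np.array([.4288,-.107,.1624]); a=np.radians(-3.17); zt=np.array([np.cos(a),np.sin(a),0]); y=np.array([-np.sin(a),np.cos(a),0])
for v in (13,30,60,100,140,180,200,230,280):
    q=P[v,246:270]; q=q[np.isfinite(q).all(1)&(q[:,2]>.1)]
    m=np.median(q,0)-tcp; print(v,"fwd",(m@y).round(4),"lat",(m@zt).round(4),"up",m[2].round(4))
p,d,K,T=load("s2"); P=pts(d,K,T)
for u,v in ((150+487//4,120+140//4),(150+440//4,120+127//4),(246,149),(256,151)): print(u,v,P[v,u]-tcp,p[v,u])
# grey bin front in wrist/scene view
```

```text
13 fwd 0.1209 lat -0.0009 up -0.0028
30 fwd 0.1139 lat -0.0009 up -0.0029
60 fwd 0.1007 lat -0.001 up -0.003
100 fwd 0.082 lat -0.0009 up -0.0024
140 fwd 0.0616 lat -0.0009 up -0.0024
180 fwd 0.039 lat -0.0009 up -0.0027
200 fwd 0.0271 lat -0.0009 up -0.0026
230 fwd 0.0205 lat -0.001 up 0.0237
280 fwd -0.0079 lat -0.001 up 0.0246
271 155 [ 0.00239583  0.1237389  -0.00869797] [119 114 105]
260 151 [-0.00237752  0.0822371  -0.00564873] [164 161 148]
246 149 [ 0.00639793  0.03479208 -0.00422658] [173 172 160]
256 151 [ 0.00366804  0.07028304 -0.0052029 ] [175 174 163]
```

Emit:
jog_arm(deltas=[[[0, -0.095, 0], [80.2, 0, 0], 255], [[0, -0.095, 0], [80.2, 0, 0], 255], [[0, -0.095, 0], [80.2, 0, 0], 255], [[0, -0.095, 0], [80.2, 0, 0], 255], [[0, -0.095, 0], [80.2, 0, 0], 255], [[0, -0.095, 0], [80.2, 0, 0], 255], [[0, -0.095, 0], [80.2, 0, 0], 255], [[0, -0.095, 0], [80.2, 0, 0], 255], [[0, -0.095, 0], [80.2, 0, 0], 255], [[0, -0.095, 0], [80.2, 0, 0], 255]])

```text
t: 5.3
ee_pos: [0.4227, -0.1995, 0.1593]
orientation: [-108.6, 89.9, 168.4]
contact_force: [0.9, -0.0, -1.2]
gripper_width: 0.018
```

Run:
```python
from h import *
from bench import bot
delta(bot,[.4227,-.202,.0645],goal(-83.4))
q=bot.camera_params("wrist");p,d=bot.capture("wrist");cv2.imwrite("pics/w3.png",p[:,:,::-1])
np.savez("w3.npz",p=p,d=d,K=q["camera_matrix"],T=q["T"])
```

```text
t 5.3 pos [ 0.4227 -0.1995  0.1593] jawyaw -83.02 q [ 34.3  24.6 -21.5 127.7  17.5  30.4 -83.7] F [ 0.9 -0.  -1.2] w 0.018
 x [-1.1e-03  2.0e-04 -1.0e+00]  z [ 1.216e-01 -9.926e-01 -4.000e-04]
shift [ 0.0948 -0.0002  0.0025] rot [ 0.38 -0.02  0.06]
```

View pics/w3.png

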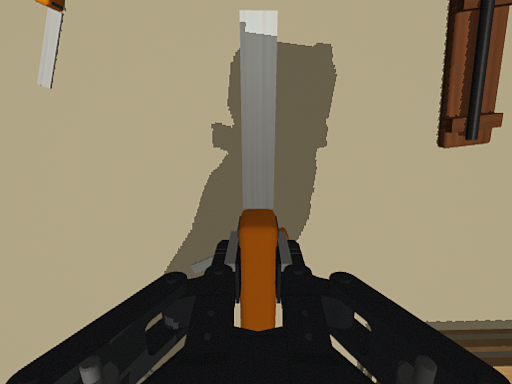

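Run:
```python
from h import *
p,d,K,T=load("scene0")
cv2.imwrite("pics/s0c.png",cv2.resize(p[175:235,150:225],None,fx=10,fy=10,interpolation=cv2.INTER_CUBIC)[:,:,::-1])
p,d,K,T=load("top0")
cv2.imwrite("pics/t0c.png",cv2.resize(p[105:170,285:360],None,fx=9,fy=9,interpolation=cv2.INTER_CUBIC)[:,:,::-1])
```

```text
(no output)
```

View pics/s0c.png

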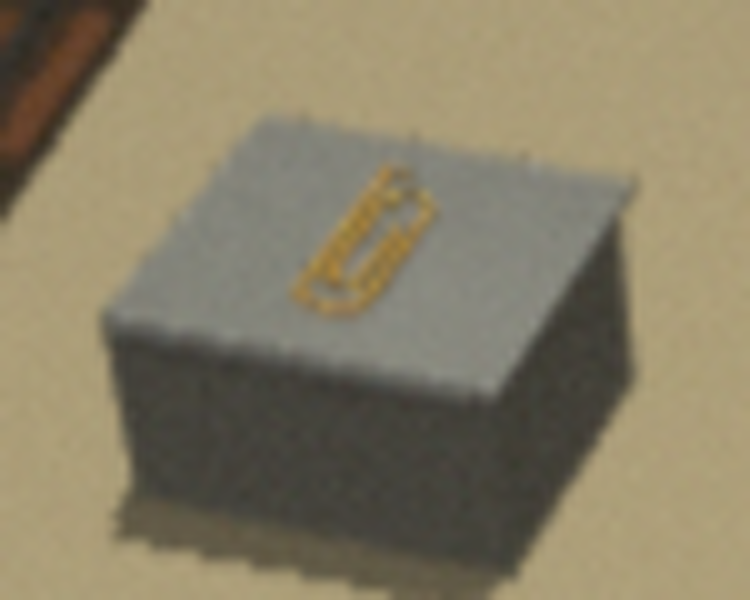

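View pics/t0c.png

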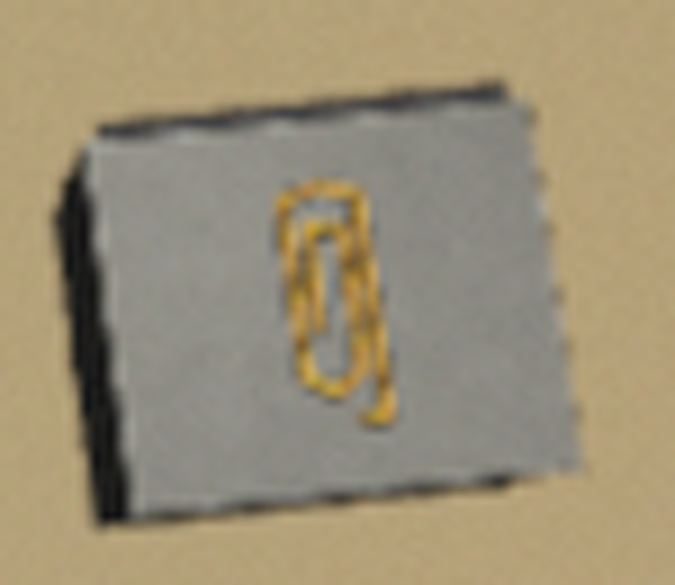

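Run:
```python
from h import *
def r(K,T,u,v,z):
    D=T[:3,:3]@np.array([(u-K[0,2])/K[0,0],(v-K[1,2])/K[1,1],1]); return (T[:3,3]+D*((z-T[2,3])/D[2]))[:2]
for n,f,o,c in(("scene0",10,(150,175),[(265,115),(635,183),(497,395),(108,318)]),("top0",9,(285,105),[(580,468),(130,517),(97,137),(528,97)])):
    p,d,K,T=load(n)
    C=np.array([r(K,T,x/f-.45+o[0],y/f-.45+o[1],.074) for x,y in c]); print(n,C.round(4).tolist())
    print(" front mid",C[:2].mean(0).round(4),"back mid",C[2:].mean(0).round(4),"len",np.linalg.norm(C[:2].mean(0)-C[2:].mean(0)),"yaws",np.degrees(np.arctan2(*(C[2:].mean(0)-C[:2].mean(0))[::-1])),np.degrees(np.arctan2(*(C[1]-C[0])[::-1]))-90,"w",np.linalg.norm(C[1]-C[0]))
```

```text
scene0 [[0.6153, -0.244], [0.5998, -0.1142], [0.7095, -0.1006], [0.725, -0.2283]]
 front mid [ 0.6076 -0.1791] back mid [ 0.7173 -0.1644] len 0.11070810987270216 yaws 7.610428768114007 6.786322710721564 w 0.13067679077758804
top0 [[0.6127, -0.2452], [0.5968, -0.115], [0.7094, -0.1066], [0.7235, -0.2332]]
 front mid [ 0.6047 -0.1801] back mid [ 0.7164 -0.1699] len 0.11215129586802945 yaws 5.198073662676299 6.970540197477618 w 0.13124240175619958
```

Emit:
jog_arm(deltas=[[[0.05, 0.01, 0.002], [0.2, 0, 0], 255], [[0.095, 0.017, 0.0024], [0.2, 0, 0], 255], [[0.095, 0.017, 0.0024], [0.2, 0, 0], 255], [[0.095, 0.017, 0.0024], [0.2, 0, 0], 255]])

```text
t: 5.85
ee_pos: [0.4397, -0.2, 0.0653]
orientation: [-105.7, 89.9, 171.1]
contact_force: [-0.2, -0.4, -0.9]
gripper_width: 0.018
```

Run:
```python
from h import *
from bench import bot
delta(bot,[.5087,-.1916,.0642],goal(-83.2))
q=bot.camera_params("wrist");p,d=bot.capture("wrist");cv2.imwrite("pics/w4.png",p[:,:,::-1])
np.savez("w4.npz",p=p,d=d,K=q["camera_matrix"],T=q["T"])
q=bot.camera_params("top");p,d=bot.capture("top");cv2.imwrite("pics/t4.png",cv2.resize(p[90:290,220:420],None,fx=3,fy=3)[:,:,::-1])
delta(bot,[.5087,-.1916,.0642],goal(-83.2))
```

```text
t 5.85 pos [ 0.4397 -0.2     0.0653] jawyaw -83.22 q [ 27.2  34.6 -13.4 129.9  25.4  17.9 -91.5] F [-0.2 -0.4 -0.9] w 0.018
 x [-1.e-03  2.e-04 -1.e+00]  z [ 1.181e-01 -9.930e-01 -3.000e-04]
shift [ 0.001   0.0695 -0.0002] rot [-0.02 -0.02  0.06]
t 5.95 pos [ 0.4402 -0.2005  0.0661] jawyaw -83.27 q [ 27.2  34.5 -13.4 129.9  25.4  17.9 -91.5] F [ 0.7  0.5 -0.5] w 0.0181
 x [ 1.3e-03 -6.0e-04 -1.0e+00]  z [ 1.172e-01 -9.931e-01  8.000e-04]
shift [ 0.002   0.069  -0.0008] rot [-0.07  0.05 -0.07]
```

View pics/w4.png

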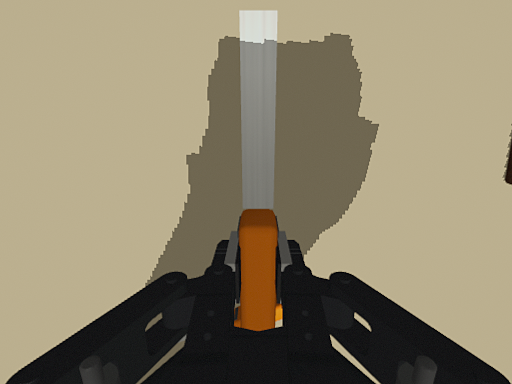

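View pics/t4.png

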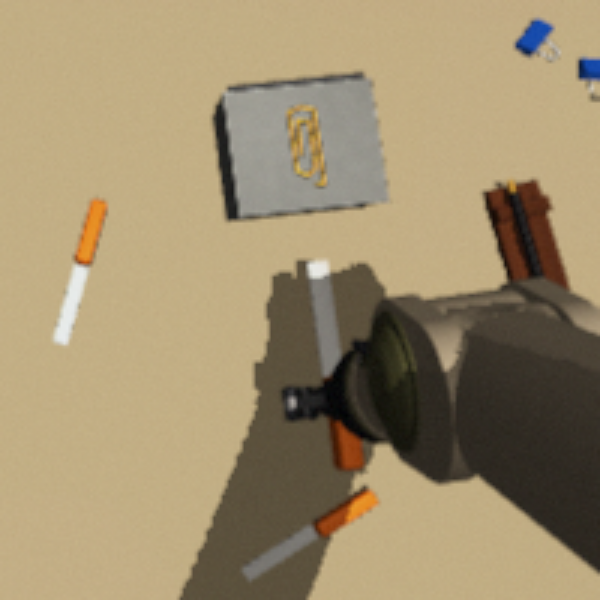

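The blade points squarely at the middle of the grey bin's front, with its tip at (318,268) in the crop and the lid edge at row ~210. Inserting.

Emit:
jog_arm(deltas=[[[0.002, 0.015, 0], [0, 0, 0], 255], [[0.002, 0.03, 0], [0, 0, 0], 255], [[0.002, 0.045, -0.0005], [0, 0, 0], 255], [[0.002, 0.058, -0.0008], [0, 0, 0], 255], [[0.002, 0.069, -0.0008], [0, 0, 0], 255], [[0.002, 0.069, -0.0008], [0, 0, 0], 255]])

```text
t: 6.7
ee_pos: [0.5095, -0.1912, 0.064]
orientation: [69.4, 89.9, -13.8]
contact_force: [-0.5, -0.0, -0.9]
gripper_width: 0.0178
```

Run:
```python
from h import *
from bench import bot
delta(bot,[.5087,-.1916,.0642],goal(-83.2))
q=bot.camera_params("wrist");p,d=bot.capture("wrist");cv2.imwrite("pics/w5.png",p[:,:,::-1])
```

```text
t 6.7 pos [ 0.5095 -0.1912  0.064 ] jawyaw -83.24 q [ 25.   37.  -15.2 122.2  23.3  23.5 -92. ] F [-0.5 -0.  -0.9] w 0.0178
 x [ 1.6e-03 -4.0e-04 -1.0e+00]  z [ 1.177e-01 -9.930e-01  6.000e-04]
shift [-0.0002 -0.0008  0.0003] rot [-0.04  0.03 -0.09]
```

View pics/w5.png

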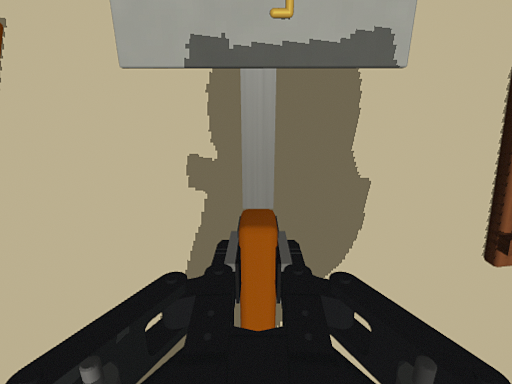

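The blade is under the lid edge (row 67) with no contact force. Now I lever it along the lid's arc.

Emit:
jog_arm(deltas=[[[-0.007, 0, 0], [0, 0, 0], 255], [[-0.0125, 0, 0], [0, 0, 0], 255], [[-0.0164, 0, 0], [0, 0, 0], 255], [[-0.024, 0.001, 0], [0, 0, 0], 255], [[-0.0315, 0.003, 0], [0, 0, 0], 255], [[-0.0388, 0.005, 0], [0, 0, 0], 255], [[-0.0459, 0.008, 0], [0, 0, 0], 255], [[-0.0527, 0.012, 0], [0, 0, 0], 255], [[-0.0527, 0.012, 0], [0, 0, 0], 255]])

```text
t: 7.88
ee_pos: [0.5216, -0.19, 0.1174]
orientation: [68.1, 89.8, -15.1]
contact_force: [0.4, -0.2, -1.9]
gripper_width: 0.0183
```

Run:
```python
from h import *
from bench import bot
delta(bot,[.5087,-.1916,.0642],goal(-83.2))
q=bot.camera_params("wrist");p,d=bot.capture("wrist");cv2.imwrite("pics/w6.png",p[:,:,::-1])
p,d=bot.capture("scene");cv2.imwrite("pics/s6.png",cv2.resize(p[120:270,150:350],None,fx=4,fy=4)[:,:,::-1])
```

```text
t 7.88 pos [ 0.5216 -0.19    0.1174] jawyaw -83.25 q [ 27.3  32.8 -18.9 119.   20.   31.  -89.3] F [ 0.4 -0.2 -1.9] w 0.0183
 x [ 2.8e-03 -8.0e-04 -1.0e+00]  z [ 0.1175 -0.9931  0.0011]
shift [ 0.0531 -0.0131  0.    ] rot [-0.05  0.06 -0.16]
```

View pics/w6.png

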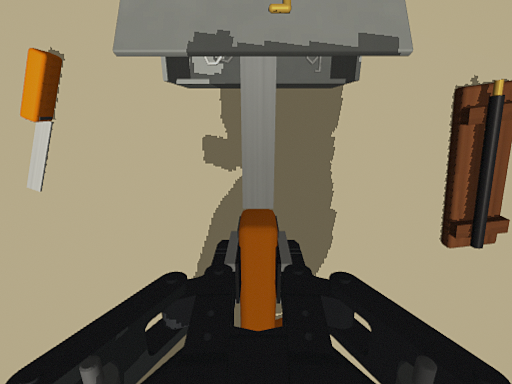

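View pics/s6.png

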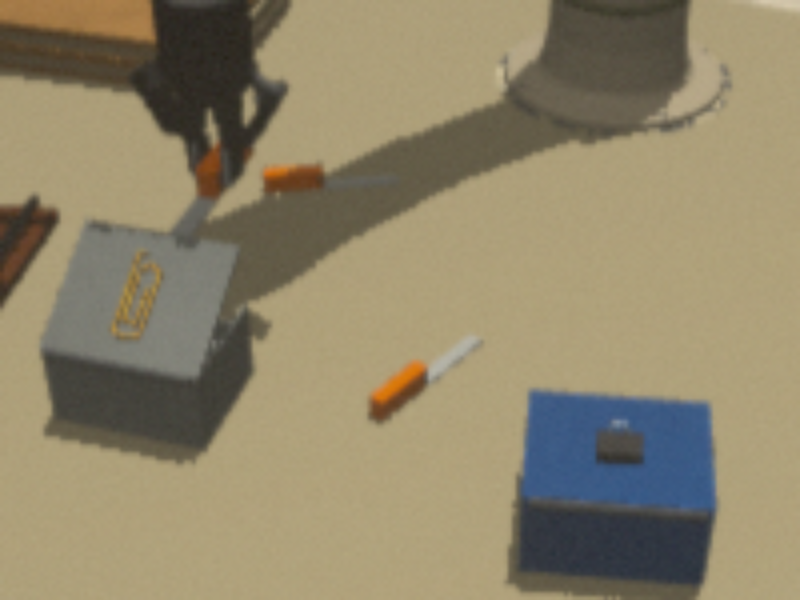

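The lid is about 30° open and riding on the blade. Continuing along the arc.

Emit:
jog_arm(deltas=[[[-0.0065, 0.004, 0], [0, 0, 0], 255], [[-0.0126, 0.0086, 0], [0, 0, 0], 255], [[-0.0182, 0.0138, 0], [0, 0, 0], 255], [[-0.0234, 0.0194, 0], [0, 0, 0], 255], [[-0.0281, 0.0255, 0], [0, 0, 0], 255], [[-0.0322, 0.032, 0], [0, 0, 0], 255], [[-0.0358, 0.0388, 0], [0, 0, 0], 255], [[-0.0387, 0.046, 0], [0, 0, 0], 255], [[-0.0387, 0.046, 0], [0, 0, 0], 255], [[-0.0387, 0.046, 0], [0, 0, 0], 255]])

```text
t: 9.22
ee_pos: [0.5672, -0.1845, 0.1558]
orientation: [72.1, 89.8, -11.1]
contact_force: [-1.0, 0.1, -1.4]
gripper_width: 0.0178
```

Run:
```python
from h import *
from bench import bot
delta(bot,[.5087,-.1916,.0642],goal(-83.2))
q=bot.camera_params("wrist");p,d=bot.capture("wrist");cv2.imwrite("pics/w7.png",p[:,:,::-1])
q=bot.camera_params("scene");p,d=bot.capture("scene");cv2.imwrite("pics/s7.png",cv2.resize(p[120:270,150:350],None,fx=4,fy=4)[:,:,::-1])
np.savez("s7.npz",p=p,d=d,K=q["camera_matrix"],T=q["T"])
P=pts(d,q["camera_matrix"],q["T"]); u=np.array([.993,.1184,0]);E=np.array([.606,-.18,0])
m=np.zeros(d.shape,bool); m[150:235,150:225]=1
X=(P-E)@u; Y=(P-E)@np.array([-.1184,.993,0]); m&=(P[...,2]>.085)&(abs(Y)<.05)&(X>.02)&(X<.14)
a,b=np.polyfit(P[...,2][m],X[m],1); print("n",m.sum(),"lid angle",np.degrees(np.arctan2(1,-a)), "maxz",P[...,2][m].max())
```

```text
t 9.22 pos [ 0.5672 -0.1845  0.1558] jawyaw -83.25 q [ 26.7  32.1 -20.7 112.   17.5  38.7 -88. ] F [-1.   0.1 -1.4] w 0.0178
 x [ 3.1e-03 -6.0e-04 -1.0e+00]  z [ 0.1176 -0.9931  0.001 ]
shift [ 0.0914 -0.0592  0.0001] rot [-0.05  0.06 -0.17]
n 984 lid angle 69.95418904474589 maxz 0.17908165465994907
```

View pics/w7.png

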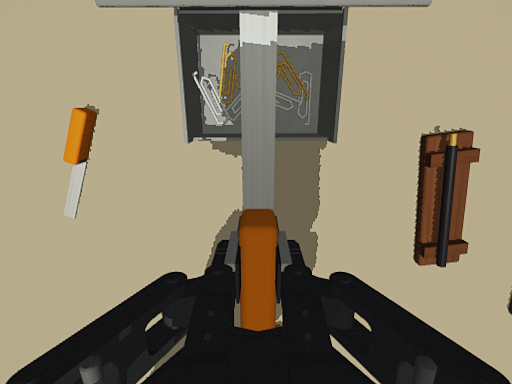

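View pics/s7.png

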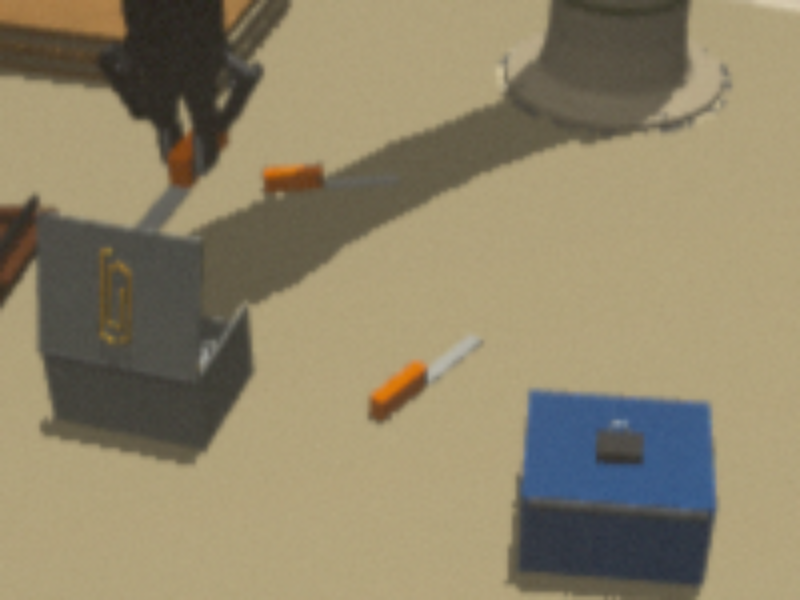

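The lid is at about 70° (fitted from the scene depth). Backing the blade out straight.

Emit:
jog_arm(deltas=[[[0, -0.02, 0], [0, 0, 0], 255], [[0, -0.06, 0], [0, 0, 0], 255], [[0, -0.11, 0], [0, 0, 0], 255], [[0, -0.145, 0], [0, 0, 0], 255], [[0, -0.145, 0], [0, 0, 0], 255], [[0, -0.145, 0], [0, 0, 0], 255]])

```text
t: 10.07
ee_pos: [0.4239, -0.2018, 0.1558]
orientation: [71.0, 89.7, -12.2]
contact_force: [0.1, 0.9, -0.8]
gripper_width: 0.0179
```

Run:
```python
from h import *
from bench import bot
delta(bot,[.43,-.0846,.16],goal(-2.8))
```

```text
t 10.07 pos [ 0.4239 -0.2018  0.1558] jawyaw -83.26 q [ 34.4  25.  -21.4 127.8  18.1  29.7 -84.2] F [ 0.1  0.9 -0.8] w 0.0179
 x [ 0.0044 -0.001  -1.    ]  z [ 0.1173 -0.9931  0.0015]
shift [-0.0043  0.0198 -0.1157] rot [-80.46   0.24  -0.14]
```

Emit:
jog_arm(deltas=[[[0, 0.02, -0.116], [-80.5, 0.2, -0.1], 255], [[0, 0.02, -0.116], [-80.5, 0.2, -0.1], 255], [[0, 0.02, -0.116], [-80.5, 0.2, -0.1], 255], [[0, 0.02, -0.116], [-80.5, 0.2, -0.1], 255], [[0, 0.02, -0.116], [-80.5, 0.2, -0.1], 255], [[0, 0.02, -0.116], [-80.5, 0.2, -0.1], 255], [[0, 0.02, -0.116], [-80.5, 0.2, -0.1], 255], [[0, 0.02, -0.116], [-80.5, 0.2, -0.1], 255], [[0, 0.02, -0.116], [-80.5, 0.2, -0.1], 255], [[0, 0.02, -0.116], [-80.5, 0.2, -0.1], 255]])

```text
t: 11.32
ee_pos: [0.4308, -0.084, 0.1557]
orientation: [19.4, 89.9, 16.5]
contact_force: [-0.9, 1.0, -1.0]
gripper_width: 0.0177
```

Run:
```python
from h import *
from bench import bot
q=bot.camera_params("wrist");s=bot.state();p,d=bot.capture("wrist");cv2.imwrite("pics/w8.png",p[:,:,::-1])
P=pts(d,q["camera_matrix"],q["T"])
for v in (13,60,140,200): print(v,np.median(P[v,246:270],0)-s["ee_pos"])
delta(bot,[.43,-.0846,.0065],goal(-2.8))
```

```text
13 [ 0.00506723  0.12072234 -0.00245058]
60 [ 0.00406948  0.10071827 -0.00275182]
140 [ 0.00213297  0.06154897 -0.00232586]
200 [ 0.0004387   0.02717271 -0.00215625]
t 11.38 pos [ 0.4306 -0.084   0.1557] jawyaw -2.85 q [ 36.   27.5 -44.  130.5  35.   34.  -37.6] F [-0.6 -0.3 -1.7] w 0.0183
 x [ 1.3e-03  2.0e-04 -1.0e+00]  z [ 0.9988 -0.0497  0.0013]
shift [ 0.1492 -0.0007 -0.0008] rot [-0.05  0.07 -0.02]
```

View pics/w8.png

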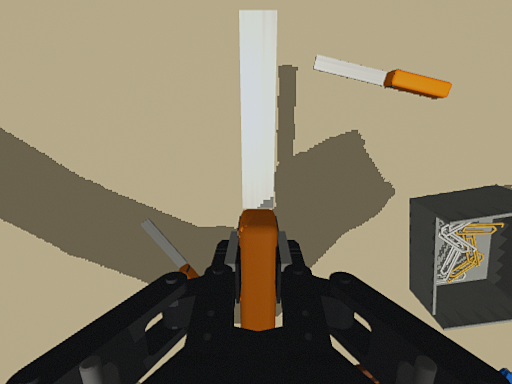

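The opener hasn't slipped in the grip and the lid is still open. Lowering gently.

Emit:
jog_arm(deltas=[[[0.05, 0, 0], [0, 0, 0], 255], [[0.1, 0, 0], [0, 0, 0], 255], [[0.13, 0, 0], [0, 0, 0], 255], [[0.14, 0, 0], [0, 0, 0], 255], [[0.144, 0, 0], [0, 0, 0], 255], [[0.146, 0, 0], [0, 0, 0], 255], [[0.148, 0, 0], [0, 0, 0], 255], [[0.1485, 0, 0], [0, 0, 0], 255], [[0.1485, 0, 0], [0, 0, 0], 255]])

```text
t: 12.5
ee_pos: [0.4309, -0.0842, 0.0074]
orientation: [10.9, 89.9, 8.0]
contact_force: [0.2, -0.3, -0.5]
gripper_width: 0.0179
```

Run:
```python
from h import *
from bench import bot
delta(bot,[.43,-.0846,.006],goal(-2.8))
```

```text
t 12.5 pos [ 0.4309 -0.0842  0.0074] jawyaw -2.88 q [ 13.5  40.7 -14.3 137.   71.4   9.7 -71.4] F [ 0.2 -0.3 -0.5] w 0.0179
 x [ 1.8e-03  3.0e-04 -1.0e+00]  z [ 0.9987 -0.0503  0.0018]
shift [ 0.0014 -0.0005 -0.0009] rot [-0.08  0.1  -0.02]
```

Emit:
jog_arm(deltas=[[[0.0007, 0, 0], [0, 0, 0], 255], [[0.0014, 0, 0], [0, 0.1, 0], 255], [[0.0018, 0, 0], [0, 0.1, 0], 255], [[0.0018, 0, 0], [0, 0.1, 0], 255]])

```text
t: 13.0
ee_pos: [0.4309, -0.0843, 0.006]
orientation: [1.6, 90.0, -1.2]
contact_force: [-1.7, -0.4, 7.1]
gripper_width: 0.0179
```

Touchdown is confirmed (about 8 N). Releasing.

Emit:
jog_arm(deltas=[[[0, 0, 0], [0, 0, 0], 190], [[0, 0, 0], [0, 0, 0], 180], [[0, 0, 0], [0, 0, 0], 165], [[0, 0, 0], [0, 0, 0], 140], [[0, 0, 0], [0, 0, 0], 100], [[0, 0, 0], [0, 0, 0], 60], [[0, 0, 0], [0, 0, 0], 30], [[0, 0, 0], [0, 0, 0], 30]], squeeze=20)

```text
t: 14.0
ee_pos: [0.431, -0.0842, 0.006]
orientation: [6.4, 90.0, 3.5]
contact_force: [-0.3, 0.5, -0.9]
gripper_width: 0.0753
```

Emit:
jog_arm(deltas=[[[-0.015, 0, 0], [0, 0, 0], 30], [[-0.04, 0, 0], [0, 0, 0], 30], [[-0.08, 0, 0], [0, 0, 0], 30], [[-0.13, 0, 0], [0, 0, 0], 30], [[-0.17, 0, 0], [0, 0, 0], 30], [[-0.2, 0, 0], [0, 0, 0], 30], [[-0.2, 0, 0], [0, 0, 0], 30]])

```text
t: 14.88
ee_pos: [0.4316, -0.0846, 0.2077]
orientation: [-15.5, 89.8, -18.4]
contact_force: [-0.1, 0.1, -0.2]
gripper_width: 0.0752
```

Run:
```python
from h import *
from bench import bot
print(bot.state()["t"],bot.state()["joint_pos"].round(1))
for n in ("wrist","scene","top"):
    q=bot.camera_params(n);p,d=bot.capture(n);cv2.imwrite(f"pics/{n}9.png",p[:,:,::-1])
    np.savez(n+"9.npz",p=p,d=d,K=q["camera_matrix"],T=q["T"])
    if n=="scene":
        P=pts(d,q["camera_matrix"],q["T"]); u=np.array([.993,.1184,0]);E=np.array([.606,-.18,0])
        m=np.zeros(d.shape,bool); m[150:235,150:225]=1
        X=(P-E)@u; Y=(P-E)@np.array([-.1184,.993,0]); m&=(P[...,2]>.085)&(abs(Y)<.05)&(X>.02)&(X<.14)
        a,b=np.polyfit(P[...,2][m],X[m],1); print("n",m.sum(),"lid angle",np.degrees(np.arctan2(1,-a)))
p0=load("top0")[0].astype(int);p1=load("top9")[0].astype(int)
for nm,(u0,u1,v0,v1) in dict(bell=(80,125,180,220),pen=(380,418,145,212),blue=(140,212,105,170)).items():
    print(nm,np.abs(p0-p1)[v0:v1,u0:u1].mean())
```

```text
14.875 [ 41.6  23.3 -49.9 127.2  28.   40.6 -30.7]
n 963 lid angle 72.16634796677133
bell 10.097592592592592
pen 8.953914637339619
blue 8.75491452991453
```

View pics/wrist9.png

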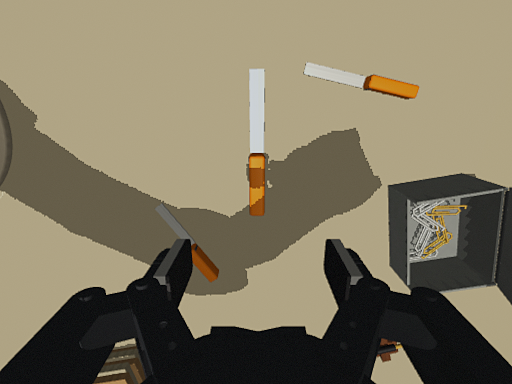

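View pics/scene9.png

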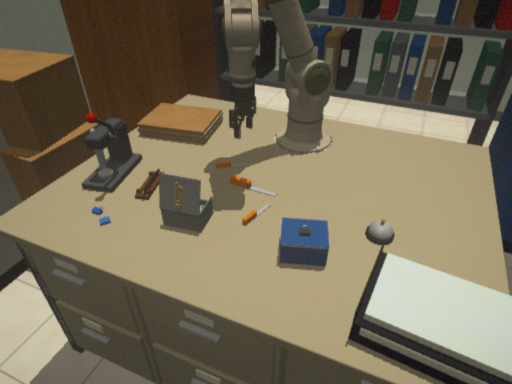

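View pics/top9.png

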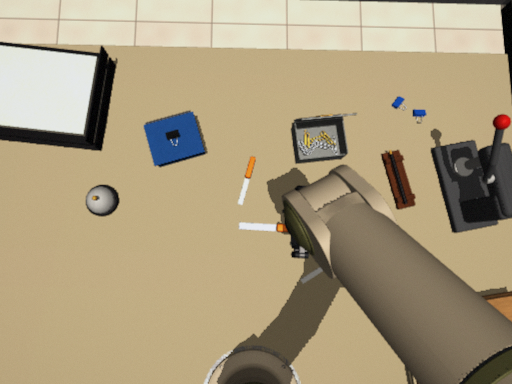

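The final views show the opener flat on the top (wrist (257,142)) and the gripper clear of it. The grey lid stands open, and the blue bin (175,139), bell (102,200) and pen rest (399,179) are where they were. Handing in.

```bash
python3 -c "
from bench import bot
print(bot.close_job())"
```

```text
the job is handed in; nothing more can be done
None
```

I levered the grey bin's lid open with the opener's blade, laid the opener back almost exactly where it came from, let go and moved clear. I handed in at about 15 s of the 51 s allowed.

- **Lid:** it measures about 70–72° open in the scene depth image, both under the blade and after it was withdrawn, so it stays open.
- **Forces:** the opener did not slip in the grip. The highest reading was about 9 N, when gripping it on the surface; levering the lid read under 2 N.
- **Other objects:** the blue bin is shut, and the bell and pen rest sit at the same pixels as at the start, judged by eye. My automatic before/after picture comparison did not confirm this. It gave a similar difference of about 9–10 grey levels over all three, which I took to be image noise or lighting, but I had no reference area to check that against.
- **Joint range:** joint 6 came within about 4° of its lower limit while I set the opener down, but stayed in range.

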